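# Seat a specimen mount on the spectrometer and hold its carrier flat on the window

### The arm

A 6-joint arm with a two-finger parallel gripper is mounted at the origin on a cart in front of the work surface, level with it; the furniture and walls round the work are solid. World frame = base frame: x ahead of the robot, y to its left, z up, the work surface at z = 0. Lengths are in m, angles in degrees, forces in N, time in s.
With the tool pointing down it reaches from about 0.35 to 0.925 m from the base axis. Payload 6.4 kg.
Tool frame: the origin (TCP) lies between the finger pads; the fingertips stand 11 mm ahead of it and the grasp point (between the pads) lies 8 mm behind it (ctrl.finger_overhang is the distance from the TCP to the fingertips, in m); z points along the fingers, y is the line along which they close (so a half turn about z gives the same grasp; the last joint's range is limited). The gripper opens to 85 mm and grips with 20 to 120 N. Pads are 22 mm wide; open, the fingers measure 114 mm over their backs; the gripper's body (76 mm by 85 mm) begins 54 mm behind the grasp point. The pads swing forward as they close: fully open they stand 13 mm farther back than shut.
Start: joints at [56.316, 14.043, 89.255, -0, 76.702, -9.975], TCP at [0.261, 0.595, 0.242] pointing down, gripper open.
Joint ranges: [-179.41, 179.41], [-58.25, 129.5], [7.25, 145.43], [-54.29, 234.29], [11.92, 165.04], [-157.13, 157.13]. Speed limits (degrees/s): [147.25, 147.25, 180, 180, 180, 180].

### API

Orientations are given as a 3x3 rotation matrix whose columns are the frame's x, y, z axes.
In Python, from rig import ctrl gives the robot as it stands.
- The arm moves only by the tool play_rows, never from a script. Its argument "commands" is a list of rows, each a list of 3 entries, a list of its own where there are three numbers: the opening, from 0 (shut) to 1 (fully open), then the shift along the tool's x, y, z in units of 30 mm (1.0 is 30 mm), then the turn about the tool's z in rad. In form: [[claw, [dx, dy, dz], twist], ...]. A call has 1 to 8 rows; each row shifts and turns the commanded pose from where the row before left it, along the tool's axes as they then stand; what a row does not reach is not made up. A row lasts 1/12 s, in which the tool goes at most 41.7 mm and 7.16 degrees, less where a joint would pass 70% of its speed; a pose out of reach is approached as far as the arm can. A call is refused whole if a number of a shift passes 1 or a number of a turn 0.125, either way. A call with a gripper value outside its range is refused whole. The fingers move at their own pace and stop on an object; "grip_force" is the grip in N (left out, the last holds). Time passes only in rows, so rows that do not move let the fingers close. It gives the time, the measured TCP pose, the force, the opening and the grip force at its end, in the units of the state.
- ctrl.read_state(): the state, without advancing time (a new reading comes with each control period).
- ctrl.capture(name): name is "scene" or "top" or "wrist"; returns a dict with "pixels" (400x640x3 uint8, blue, green, red), "intrinsics" (3x3 intrinsics, pixels), "dist_coeffs" ([k1, k2, p1, p2, k3] as OpenCV has them; the pictures are not rectified), "extrinsics" (4x4, takes a point from world to camera coordinates). Camera axes: x right, y down, z forward; pixel columns grow to the right and rows downward; lengths in m; the calibration is good to about 2 mm. A picture is of the moment at which its call begins. There is no depth.
- ctrl.hand_in(): hands the job in; it is judged then, once.
Trained networks look in a picture, given as the dict that the camera call returned (one of the last four; its "shot" number tells which), for a name from the list of things; names that differ only in an ending like _2 or _b are one class to them, and where a whole thing is asked for, a point or a joint stands for the part that bears it (a point fixed in the world has none). Each returns a list of dicts, best first, with "confidence" (0 to 1); they miss things now and then, are a little off and sometimes report something else, mostly with a low value. They report only what shows in the picture. A call takes as long as a camera call.
- ctrl.spot_in(name, picture): "uv" ([column, row] in pixels, amid what is visible of it).
- ctrl.regions_of(name, picture): "mask" (400x640 bool, what is visible of it) and "uv" ([column, row] in pixels, amid what is visible of it).
- ctrl.mark_of(name, picture): "uv" ([column, row] in pixels: a listed point, or the origin of a listed thing).
The state is a dict: "time": time; "joints": joint angles; "qd": joint speeds; "joint_efforts": joint torques, N m; "position": TCP position; "tool_rot": TCP orientation; "force": force on the tool from outside, world axes, zero at the start; "wrist_torque": the same for the moment, N m; "gripper_width": opening from 0.0 (shut) to 1.0 (fully open); "gripper_force": force on a finger pad.
Only numpy, scipy, OpenCV 4.12 (cv2) and the standard library are available. Lean on these libraries where they do the work, as an engineer would, in place of code of your own. Each camera call takes 0.05 s, during which the arm holds its last target. There are 200 camera calls.

### The job

Take the round specimen mount out of the pocket tray and stand it in the round pocket of the aluminium carrier. Then, by its upright grip, bring the carrier onto the spectrometer's deck and tuck its bevelled front edge under the spring clip as far as the stop pins, between the guide rails, letting the clip ride up only as the carrier's edge pushes in under it, never prying it up. Finish while holding: the sprung light seal would lift the carrier, so keep it gently pressed down flat on the deck for the reading and do not let go; leave the square mounts and everything else on the bench where they are.

Things in the scene. Friction and masses are not known exactly. Their poses are not given: they have to be found in the camera images.
- round_mount: the one round specimen mount: plain steel cylinder 16 mm in diameter, 20 mm tall, 20 g, standing in one pocket of the pocket tray. Origin: centre of its underside; z up its axis.
- square_mount_1: square steel specimen mount 16 x 16 mm, 20 mm tall, in another pocket of the tray, to be left alone. Origin: centre of its underside.
- square_mount_2: a second such square mount in a third pocket (the fourth pocket is empty), to be left alone.
- pocket_tray: grey tray plate 100 x 100 x 14 mm, fixed to the worktop, with four square pockets 20 mm wide and 8 mm deep at x = +-23, y = +-23 mm of its centre; a mount standing in a pocket has its underside 6 mm and its top 26 mm above the worktop. Origin: centre of the underside; z up, x and y along its sides.
- carrier: loose specimen carrier lying flat on the worktop: aluminium slide 100 mm long (its x) by 56 mm wide (its y), 6 mm thick, 130 g. Its front edge (at x = +50 mm) is bevelled on top, 3 mm thick at the very edge and rising to 6 mm over 8 mm. In it a round pocket, and near the rear an upright black grip. Origin: centre of the underside; x points to the bevelled front edge, z up.
- carrier_pocket (a point): centre of the floor of the carrier's round pocket: 22 mm in diameter at the floor, widening to 25 mm at the mouth, 4 mm deep, floor 2 mm above the carrier's underside with a 10 mm viewing hole; 8 mm ahead of the carrier's origin.
- carrier_grip (a point): point inside the carrier's upright grip tab: 24 mm along the carrier's x, 10 mm thick along its y, its top 36 mm above the carrier's underside (30 mm above the plate). This point is 34 mm behind the carrier's origin and 25 mm above its underside.
- carrier_edge (a point): middle of the carrier's front lower edge, 50 mm ahead of its origin, on the underside.
- spectrometer: benchtop reflectance spectrometer, fixed: white box 250 mm (x) by 150 mm (y) with a flat aluminium deck 55 mm above the worktop; at its back, from 76 mm ahead of the origin on, a hood 33 mm higher. On the deck: window, guide rails, spring clip, stop pins. The carrier comes in from the -x side, front edge first. Origin: centre of the underside; x from its front to its hood, z up.
- rails (a point): point on the deck midway between the rear ends of the two steel guide rails, 45 mm behind the instrument's origin. The rails are 5 mm high, 61 mm apart inside, and run 66 mm forwards from here; behind here their ends flare outwards over a further 15 mm.
- window (a point): centre of the measuring window, on the deck; 12 mm behind the instrument's origin. With the carrier against the stop, its pocket is straight above the window.
- seal (a joint): how far the sprung light seal is pressed in, m: 0 = standing 2 mm proud of the deck, 0.002 = flush. It is a black ring 33 mm in diameter round the window with a bevelled rim; it needs about 4 N to start and 8 N to go flush, so it lifts the carrier off the deck unless that is pressed down.
- clip (a joint): angle of the spring clip, rad: 0 at rest, growing as its nose is raised (0.01 rad = 0.5 mm at the nose). Steel leaf 28 mm wide, hinged 68 mm ahead of the instrument's origin, pointing back towards -x; a carrier lying flat under it raises it to about 0.05. It presses with about 1.5 N.
- clip_nose (a point): lowest line of the clip's nose, 17 mm ahead of the instrument's origin (13 mm short of the stop) and about 3.5 mm above the deck at rest; from there the tip turns up, to 11 mm above the deck 6 mm ahead of the instrument's origin.
- stop (a point): point on the deck midway between the two stop pins (6 mm tall, 21 mm to either side), where the middle of the carrier's front edge comes to rest; 30 mm ahead of the instrument's origin. Its axes are the instrument's.
- wash_bottle: white squeeze bottle with red cap and bent spout, 214 mm tall, a bystander to the right of the tray. Origin: centre of the underside.
- cuvette_box: grey box 73 x 110 x 52 mm, a bystander far to the right. Origin: centre of the underside.
- dropper_bottle: brown dropper bottle 124 mm tall, a bystander to the right. Origin: centre of the underside.
- conical_flask: conical glass flask 100 mm tall, a bystander behind the tray. Origin: centre of the underside.
- beaker: small glass beaker 78 mm tall, a bystander behind the tray. Origin: centre of the underside.
- capped_vial: stoppered glass vial 94 mm tall, a bystander behind the tray. Origin: centre of the underside.
- forceps: steel forceps 128 mm long, lying behind the carrier and the tray, a bystander. Origin: centre of the underside.

How it is judged:
By the outcome, as a careful person would: the job done as asked, in the order asked, and still so for the second after the job is handed in, while the arm keeps its last pose, push and grip.
It also fails if it takes over 54 s, if anything falls off the work surface, if the arm or the gripper's body presses on something with over 40 N, if the wrist force passes 120 N, or if a joint passes its speed limit or range.

## Working session

There is one attempt and no reset: what is moved stays moved. The work goes in short steps, Python scripts to look and compute and a tool call to move; the robot and the scene stay as the last step left them, time stands still between calls to the robot, and variables do not carry over. Pictures are saved under pics/ and viewed, at most 10 in all, crops included, and the job is handed in when it is done.

Besides the shell and the picture viewer there is one more tool, called after "Request:" in YAML: its name, and indented under it one key for each argument. play_rows: Moves the arm, as the interface text tells. Its arguments: {"type":"object","properties":{"commands":{"type":"array","items":{"type":"array"}},"grip_force":{"type":"number"}},"required":["commands"]}

```bash
mkdir -p pics; ls; cat > h.py <<'E'
import numpy as np, cv2
from rig import ctrl
def ray(p,uv):
    K=np.array(p["intrinsics"],float);d=np.array(p["dist_coeffs"],float)
    n=cv2.undistortPoints(np.array([[uv]],float),K,d)[0,0]
    E=np.array(p["extrinsics"]);R=E[:3,:3];o=-R.T@E[:3,3]
    return o,R.T@np.array([n[0],n[1],1.])
def at(p,uv,z):
    o,v=ray(p,uv);return o+v*(z-o[2])/v[2]
def proj(p,X):
    E=np.array(p["extrinsics"]);r=cv2.Rodrigues(E[:3,:3])[0]
    return cv2.projectPoints(np.array([X],float),r,E[:3,3],np.array(p["intrinsics"],float),np.array(p["dist_coeffs"],float))[0][0,0]
E
python3 - <<'E'
from h import *
s=ctrl.read_state();print(s["time"],s["position"],np.round(s["tool_rot"],3).tolist(),s["force"],s["gripper_width"])
Z=dict(round_mount=.006,square_mount_1=.006,pocket_tray=0,carrier=0,carrier_pocket=.002,carrier_grip=.025,carrier_edge=0,spectrometer=0,rails=.055,window=.055,stop=.055,clip_nose=.0585,wash_bottle=0,conical_flask=0,beaker=0,capped_vial=0,forceps=0)
for c in("top","scene"):
    p=ctrl.capture(c);cv2.imwrite(f"pics/{c}0.png",p["pixels"])
    print(c,np.round(ray(p,(320,200))[0],3))
    for n,z in Z.items():
        for r in ctrl.mark_of(n,p)[:3]:
            if r["confidence"]>.2: print(n,np.round(r["uv"],1),round(r["confidence"],2),np.round(at(p,r["uv"],z),4))
E
```

```text
pics
0.0 [0.26105809 0.59467817 0.24119489] [[-0.916, 0.402, -0.001], [0.402, 0.916, -0.002], [0.0, -0.002, -1.0]] [ 0.1845728   0.20210496 -0.4988738 ] 1.0005922840134933
top [ 0.416 -0.076  1.181]
round_mount [339.1 223.1] 0.36 [ 0.518  -0.1032  0.006 ]
square_mount_1 [354.1 232.8] 0.56 [ 0.4885 -0.1495  0.006 ]
square_mount_1 [340.6 238.2] 0.42 [ 0.4715 -0.108   0.006 ]
square_mount_1 [348.6 228.8] 0.42 [ 0.5006 -0.1325  0.006 ]
pocket_tray [348.5 227.9] 0.87 [ 0.5039 -0.1325  0.    ]
carrier [287.7 251.7] 0.83 [0.4285 0.0548 0.    ]
carrier [342.3 234.3] 0.63 [ 0.4838 -0.1134  0.    ]
carrier [450.6 271.4] 0.3 [ 0.374  -0.4435  0.    ]
carrier_pocket [289.2 248.2] 0.77 [0.4393 0.0502 0.002 ]
carrier_grip [287.6 264.8] 0.82 [0.3891 0.0515 0.025 ]
carrier_grip [213.8 216.1] 0.74 [0.5343 0.2826 0.025 ]
carrier_grip [287.8 231. ] 0.32 [0.4908 0.0532 0.025 ]
carrier_edge [287.6 230.7] 0.76 [0.4933 0.0566 0.    ]
carrier_edge [336.5 221.1] 0.23 [ 0.5247 -0.0952  0.    ]
spectrometer [217.  203.8] 0.73 [0.576  0.2821 0.    ]
rails [211.6 214.6] 0.91 [0.5357 0.2802 0.055 ]
window [209.5 
[... 1179 characters left out ...]
6.5 226. ] 0.75 [ 0.5346 -0.0872  0.    ]
carrier_edge [272.5 219.9] 0.72 [0.4916 0.0573 0.    ]
spectrometer [229.6 188.1] 0.78 [0.5773 0.2801 0.    ]
spectrometer [314.4 205.7] 0.55 [ 0.6093 -0.0086  0.    ]
spectrometer [395.2 270.5] 0.43 [ 0.4517 -0.3049  0.    ]
window [226.3 175.9] 0.74 [0.5582 0.2672 0.055 ]
stop [231.8 168.4] 0.97 [0.6063 0.2862 0.055 ]
wash_bottle [392.2 271.4] 0.85 [ 0.4457 -0.2999  0.    ]
wash_bottle [327.9 226.5] 0.29 [ 0.5342 -0.0916  0.    ]
conical_flask [353.5 197.3] 0.67 [ 0.7059 -0.0898  0.    ]
conical_flask [231.5 172.6] 0.47 [0.6653 0.3461 0.    ]
beaker [375.  206.1] 0.8 [ 0.6887 -0.1652  0.    ]
capped_vial [351.5 209.2] 0.56 [ 0.6419 -0.1119  0.    ]
```

```bash
python3 - <<'E'
import cv2
a=cv2.imread("pics/top0.png")[150:300,180:420];cv2.imwrite("pics/t1.png",cv2.resize(a,(800,500),interpolation=cv2.INTER_CUBIC))
E
```

```text
(no output)
```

View pics/t1.png

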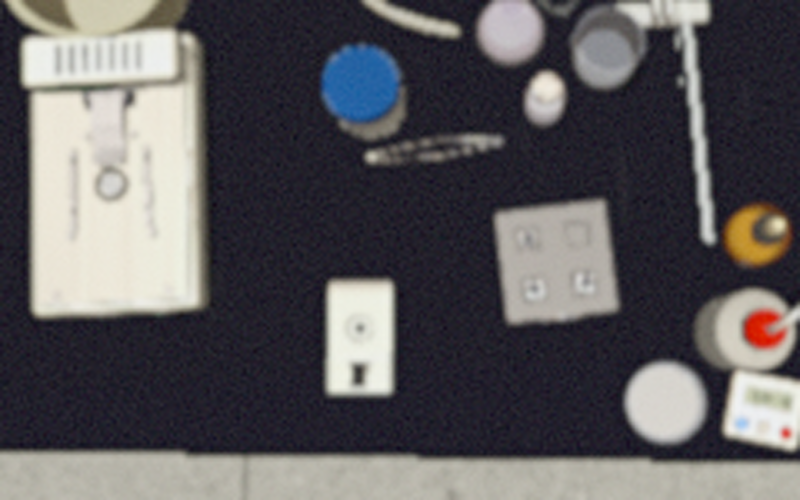

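```bash
python3 - <<'E'
from h import *
p=ctrl.capture("wrist");s=ctrl.read_state();R=np.array(s["tool_rot"])
o,v=ray(p,(320,200));print(R.T@(o-s["position"]),R.T@v,np.array(p["intrinsics"])[0,0])
def to(X,zt):
    print(np.round(R.T@(np.array([*X,zt])-s["position"])/.03,2))
to((.53,.28),.26);to((.50,-.13),.24)
E
```

```text
[ 0.07758698 -0.00055946 -0.13028333] [-0.329721   -0.02335397  0.94430883] 330.3226940496741
[-12.42  -6.02  -0.59]
[-17.   -18.93   0.08]
```

Request:
play_rows:
  commands:
    - [0.5,[-0.95,-0.46,-0.05],0]
    - [0.5,[-0.95,-0.46,-0.05],0]
    - [0.5,[-0.95,-0.46,-0.05],0]
    - [0.5,[-0.95,-0.46,-0.05],0]
    - [0.5,[-0.95,-0.46,-0.05],0]
    - [0.5,[-0.95,-0.46,-0.05],0]
    - [0.5,[-0.95,-0.46,-0.05],0]
    - [0.5,[-0.95,-0.46,-0.05],0]

```text
time: 2.52
position: [0.4265, 0.4011, 0.2546]
tool_rot: [[-0.916, 0.402, 0.0], [0.402, 0.916, 0.0], [-0.0, 0.0, -1.0]]
force: [0.1, 0.2, -0.1]
gripper_width: 0.499
gripper_force: 0.0
```

Request:
play_rows:
  commands:
    - [0.5,[-0.95,-0.46,-0.05],0]
    - [0.5,[-0.95,-0.46,-0.05],0]
    - [0.5,[-0.95,-0.46,-0.05],0]
    - [0.5,[0,0,0],-0.103]
    - [0.5,[0,0,0],-0.103]
    - [0.5,[0,0,0],-0.103]
    - [0.5,[0,0,0],-0.104]
    - [0.5,[0,0,0],0]

```text
time: 3.18
position: [0.4875, 0.33, 0.2589]
tool_rot: [[-1.0, -0.001, 0.0], [-0.001, 1.0, 0.0], [-0.0, 0.0, -1.0]]
force: [0.2, -0.0, 0.5]
gripper_width: 0.499
gripper_force: 0.0
```

```bash
python3 - <<'E'
from h import *
s=ctrl.read_state();print(s["time"],s["position"],np.round(s["tool_rot"],3).tolist(),s["gripper_width"])
p=ctrl.capture("wrist");cv2.imwrite("pics/w1.png",p["pixels"])
for n,z in dict(spectrometer=0,rails=.055,window=.055,stop=.055,clip_nose=.0585).items():
    for r in ctrl.mark_of(n,p)[:2]: print(n,np.round(r["uv"],1),round(r["confidence"],2),np.round(at(p,r["uv"],z),4))
E
```

```text
3.1833 [0.48747931 0.32996549 0.25885568] [[-1.0, -0.001, 0.0], [-0.001, 1.0, 0.0], [-0.0, 0.0, -1.0]] 0.4991888107383162
spectrometer [285.7 224.1] 0.89 [0.578 0.275 0.   ]
rails [275.9 206. ] 0.58 [0.533  0.2729 0.055 ]
window [279.  232.9] 0.86 [0.5648 0.2748 0.055 ]
stop [284.1 264.5] 0.8 [0.6045 0.2788 0.055 ]
clip_nose [283.5 256.3] 0.63 [0.592  0.2791 0.0585]
```

View pics/w1.png

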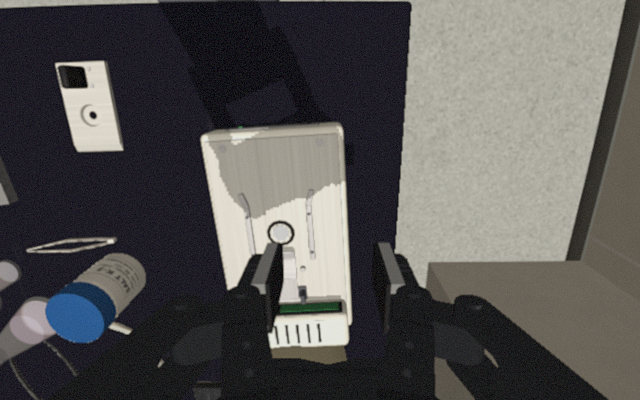

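Request:
play_rows:
  commands:
    - [0.5,[0.1,-1,0],0]
    - [0.5,[0.1,-1,0],0]
    - [0.5,[0.1,-1,0],0]
    - [0.5,[0.1,-1,0],0]
    - [0.5,[0.1,-1,0],0]
    - [0.5,[0.1,-1,0],0]
    - [0.5,[0,-1,0.1],0]
    - [0.5,[0,-1,0.1],0]

```text
time: 4.15
position: [0.469, 0.0889, 0.2531]
tool_rot: [[-1.0, 0.001, 0.001], [0.001, 1.0, -0.0], [-0.001, -0.0, -1.0]]
force: [-0.5, 0.5, 0.0]
gripper_width: 0.5
gripper_force: 0.0
```

Request:
play_rows:
  commands:
    - [0.5,[0,-1,0.2],0]
    - [0.5,[0,-1,0.2],0]
    - [0.5,[0,-1,0.2],0]
    - [0.5,[0,-1,0.2],0]
    - [0.5,[0,-1,0.2],0]
    - [0.5,[0,-1,0],0]
    - [0.5,[0,-0.5,0],0]
    - [0.5,[0,0,0],0]

```text
time: 4.82
position: [0.469, -0.1075, 0.2229]
tool_rot: [[-1.0, 0.005, 0.0], [0.005, 1.0, -0.001], [-0.0, -0.001, -1.0]]
force: [-0.0, 0.2, -0.0]
gripper_width: 0.502
gripper_force: 0.0
```

```bash
python3 - <<'E'
from h import *
s=ctrl.read_state();print(s["time"],s["position"],np.round(s["tool_rot"],3).tolist(),s["gripper_width"])
p=ctrl.capture("wrist");cv2.imwrite("pics/w2.png",p["pixels"])
for n,z in dict(round_mount=.006,square_mount_1=.006,pocket_tray=0,carrier=0,carrier_pocket=.002,carrier_grip=.025,carrier_edge=0).items():
    for r in ctrl.mark_of(n,p)[:3]: print(n,np.round(r["uv"],1),round(r["confidence"],2),np.round(at(p,r["uv"],z),4))
for r in ctrl.spot_in("round_mount",p)[:3]: print(np.round(r["uv"],1),r["confidence"],at(p,r["uv"],.02))
E
```

```text
4.8167 [ 0.46902609 -0.10745603  0.2229367 ] [[-1.0, 0.005, 0.0], [0.005, 1.0, -0.001], [-0.0, -0.001, -1.0]] 0.5021414279517824
round_mount [338.3 206.7] 0.54 [ 0.5203 -0.0973  0.006 ]
round_mount [281.6 328.9] 0.36 [ 0.6876 -0.1693  0.006 ]
round_mount [329.5 170. ] 0.28 [ 0.4779 -0.107   0.006 ]
square_mount_1 [333.3 170.6] 0.7 [ 0.4786 -0.1029  0.006 ]
square_mount_1 [286.5 175.9] 0.63 [ 0.4843 -0.1538  0.006 ]
square_mount_1 [313.3 190.4] 0.22 [ 0.501  -0.1249  0.006 ]
pocket_tray [314.1 187.9] 0.57 [ 0.4999 -0.1243  0.    ]
carrier [479.1 126.7] 0.59 [0.4327 0.0523 0.    ]
carrier_pocket [479.9 133.3] 0.59 [0.4394 0.0532 0.002 ]
carrier_grip [493.   94.2] 0.95 [0.3987 0.0505 0.025 ]
carrier_edge [476.1 171. ] 0.93 [0.4812 0.0554 0.    ]
carrier_edge [349.4 340.6] 0.27 [ 0.712  -0.0814  0.    ]
[322.9 323.2] 0.67 [ 0.66711442 -0.1157863   0.02      ]
[336.6 209.6] 0.65 [ 0.51838093 -0.09952973  0.02      ]
```

View pics/w2.png

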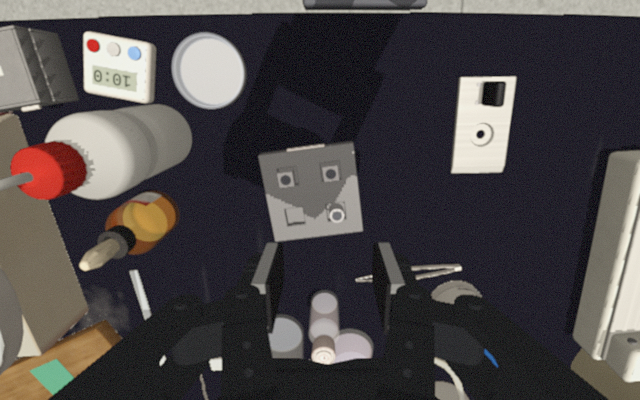

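```bash
python3 - <<'E'
from h import *
p=ctrl.capture("wrist");s=ctrl.read_state();R=np.array(s["tool_rot"])
im=p["pixels"]
a=im[190:240,315:365];cv2.imwrite("pics/w2c.png",np.hstack([cv2.resize(a,(500,500),interpolation=cv2.INTER_CUBIC)]))
c=[at(p,u,.014) for u in((259,153),(354,142),(363,233),(271,241))];c=np.array(c);print(np.round(c,4),c.mean(0))
x=(c[2]+c[3]-c[0]-c[1])/2;print("tray yaw",np.degrees(np.arctan2(x[1],x[0])),np.linalg.norm(x))
m=c.mean(0);x/=np.linalg.norm(x);y=np.array([-x[1],x[0],0]);print("pocket",m+.023*x+.023*y)
T=at(p,(336.8,213.5),.026);print("top",T,R.T@(T-s["position"])/.03)
for d in ctrl.regions_of("carrier",p)[:1]:
    print(cv2.minAreaRect(np.argwhere(d["mask"])[:,::-1].astype(np.float32)),d["confidence"])
E
```

```text
[[ 0.4577 -0.1769  0.014 ]
 [ 0.4463 -0.0784  0.014 ]
 [ 0.5488 -0.0657  0.014 ]
 [ 0.5588 -0.1697  0.014 ]] [ 0.50289771 -0.12268381  0.014     ]
tray yaw 5.581142978894002 0.10227468878687646
pocket [ 0.5235518  -0.09755597  0.014     ]
top [ 0.52047538 -0.09571682  0.026     ] [-1.71248372  0.28612864  6.56157203]
((478.3475646972656, 125.37196350097656), (57.09310531616211, 101.15528106689453), 6.340191841125488) 0.63
```

View pics/w2c.png

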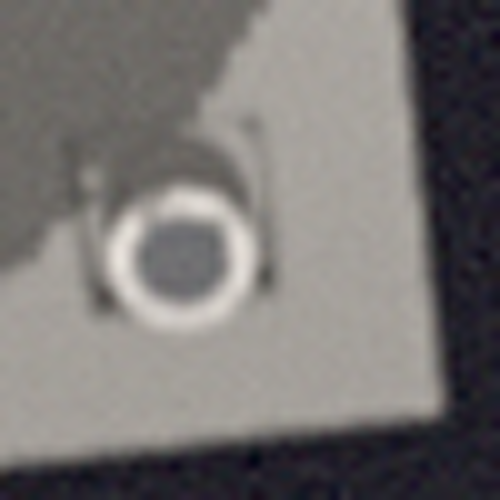

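Request:
play_rows:
  commands:
    - [0.5,[-0.6,0.1,0.9],0]
    - [0.5,[-0.6,0.1,0.9],0]
    - [0.5,[-0.58,0.08,0.9],0]
    - [0.5,[0,0,1],0]
    - [0.5,[0,0,1],0]
    - [0.5,[0,0,0.9],0]
    - [0.5,[0,0,0.6],0]
    - [0.5,[0,0,0.3],0]

```text
time: 6.03
position: [0.5205, -0.0956, 0.0248]
tool_rot: [[-1.0, 0.001, -0.005], [0.001, 1.0, 0.002], [0.005, 0.002, -1.0]]
force: [-0.3, 0.4, -0.3]
gripper_width: 0.5
gripper_force: 0.0
```

Request:
play_rows:
  commands:
    - [0.5,[0,0,0.05],0]
    - [0.1,[0,0,0],0]
    - [0.1,[0,0,0],0]
    - [0.1,[0,0,0],0]
    - [0.1,[0,0,0],0]
    - [0.1,[0,0,0],0]
  grip_force: 30

```text
time: 6.53
position: [0.5238, -0.0972, 0.028]
tool_rot: [[-1.0, 0.001, 0.003], [0.001, 1.0, -0.002], [-0.003, -0.002, -1.0]]
force: [-0.1, -1.2, 5.0]
gripper_width: 0.161
gripper_force: 29.6
```

Request:
play_rows:
  commands:
    - [0.1,[0,0,-0.3],0]
    - [0.1,[0,0,-0.8],0]
    - [0.1,[0,0,-0.8],0]
    - [0.1,[0,0,0],0]

```text
time: 6.87
position: [0.5254, -0.0975, 0.0884]
tool_rot: [[-1.0, 0.001, 0.008], [0.001, 1.0, -0.003], [-0.008, -0.003, -1.0]]
force: [1.2, -0.5, 0.4]
gripper_width: 0.162
gripper_force: 29.6
```

```bash
python3 - <<'E'
from h import *
s=ctrl.read_state();print(s["time"],s["position"],s["force"],s["gripper_width"])
p=ctrl.capture("wrist");q=ctrl.capture("scene")
cv2.imwrite("pics/w3.png",np.hstack([cv2.resize(p["pixels"][150:400,200:440],(480,500)),cv2.resize(q["pixels"][160:285,260:340],(320,500))]))
E
```

```text
6.8667 [ 0.52535098 -0.0974549   0.08841297] [ 1.20490723 -0.49181948  0.39918514] 0.1623935125804914
```

View pics/w3.png

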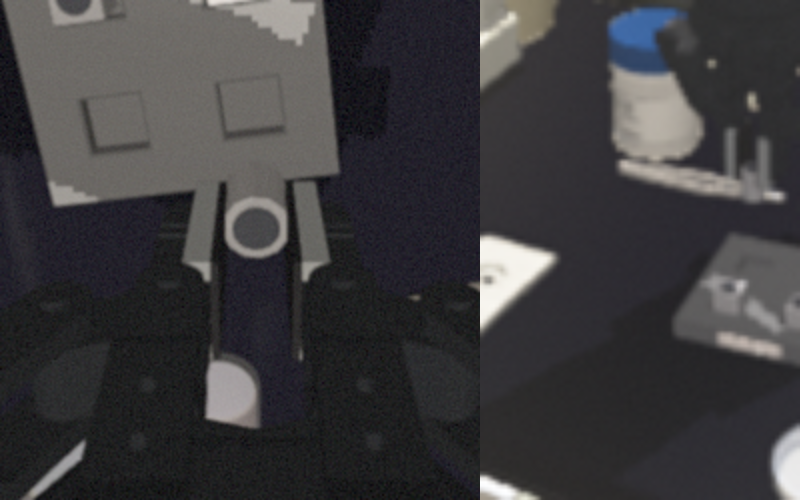

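Request:
play_rows:
  commands:
    - [0.1,[0.1,0.2,-0.8],0]
    - [0.1,[0.4,0.6,-0.6],0]
    - [0.1,[0.5,0.9,-0.5],0]
    - [0.1,[0.6,1,-0.5],0]
    - [0.1,[0.6,1,0],0]
    - [0.1,[0.5,0.9,0],0]
    - [0.1,[0.2,0.4,0],0]
    - [0.1,[0,0,0],0]

```text
time: 7.63
position: [0.4329, 0.0559, 0.1537]
tool_rot: [[-1.0, -0.003, -0.004], [-0.003, 1.0, 0.001], [0.004, 0.001, -1.0]]
force: [0.4, -0.2, -0.7]
gripper_width: 0.161
gripper_force: 29.6
```

```bash
python3 - <<'E'
from h import *
s=ctrl.read_state();R=np.array(s["tool_rot"]);P=np.array(s["position"]);print(s["time"],P,np.round(R,3).tolist(),s["gripper_width"])
p=ctrl.capture("wrist");im=p["pixels"]
for n,z in dict(round_mount=P[2]-.022,carrier=0,carrier_pocket=.002,carrier_grip=.025,carrier_edge=0).items():
    for r in ctrl.mark_of(n,p)[:2]: print(n,np.round(r["uv"],1),round(r["confidence"],2),np.round(at(p,r["uv"],z),4))
for d in ctrl.regions_of("carrier",p)[:1]:
    u=np.argwhere(d["mask"])[:,::-1]
    w=np.array([at(p,x,.006)[:2] for x in u])*1000
    print(cv2.minAreaRect(w.astype(np.float32)),d["confidence"])
np.save("im.npy",im)
cv2.imwrite("pics/w4.png",cv2.resize(im[60:310,200:460],(780,750))[:600])
E
```

```text
7.6333 [0.43291174 0.05587295 0.15366923] [[-1.0, -0.003, -0.004], [-0.003, 1.0, 0.001], [0.004, 0.001, -1.0]] 0.16103904769682426
round_mount [329.6 243.7] 0.71 [0.4316 0.0557 0.1317]
carrier [324.5 178. ] 0.78 [0.4327 0.0519 0.    ]
carrier_pocket [324.2 186.4] 0.7 [0.4399 0.0517 0.002 ]
carrier_grip [322.6 141.6] 0.88 [0.3963 0.0507 0.025 ]
carrier_edge [329.3 230.3] 0.78 [0.4835 0.0564 0.    ]
((430.68316650390625, 53.66020202636719), (97.77608489990234, 56.015159606933594), 1.1512563228607178) 0.75
```

View pics/w4.png

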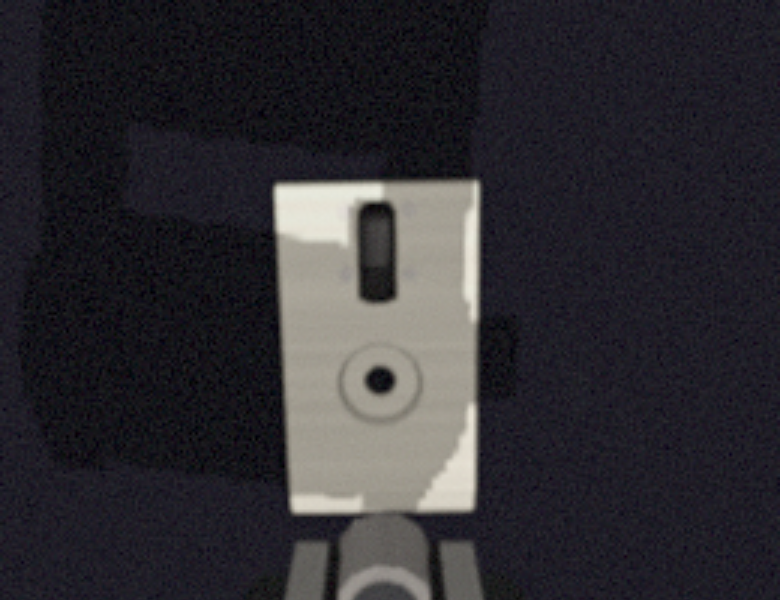

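```bash
python3 - <<'E'
from h import *
s=ctrl.read_state();R=np.array(s["tool_rot"]);P=np.array(s["position"])
p=ctrl.capture("wrist")
C=at(p,(326.7,186.8),.002)
# mount bottom front arc apex (crop 384,513) and top circle centre from dark disc
im=p["pixels"];g=cv2.cvtColor(im,cv2.COLOR_BGR2GRAY)
cv2.imwrite("pics/w5.png",cv2.resize(im[220:290,290:370],(800,700),interpolation=cv2.INTER_CUBIC)[:600])
ring=at(p,(326.7,187.2),.006)
print("pocket",C,ring)
for v in(255,257,259):print(v,at(p,(328.7,v),P[2]-.002),R.T@(at(p,(328.7,v),P[2]-.002)-P))
for u in((292,120.7),(359.7,120.3),(296.7,231.3),(358.3,229.7)):print(np.round(at(p,u,.006),4))
E
```

```text
pocket [0.44418909 0.05066631 0.002     ] [0.4433424  0.05068184 0.006     ]
255 [0.43023797 0.0520984  0.15312554] [ 0.00563488 -0.00072271  0.0020027 ]
257 [0.43124831 0.05209738 0.15312554] [ 0.00462454 -0.00072157  0.00200221]
259 [0.43226315 0.05209635 0.15312554] [ 0.0036097  -0.00072043  0.00200173]
[0.3854 0.022  0.006 ]
[0.3852 0.0783 0.006 ]
[0.4859 0.0228 0.006 ]
[0.4844 0.0797 0.006 ]
```

View pics/w5.png

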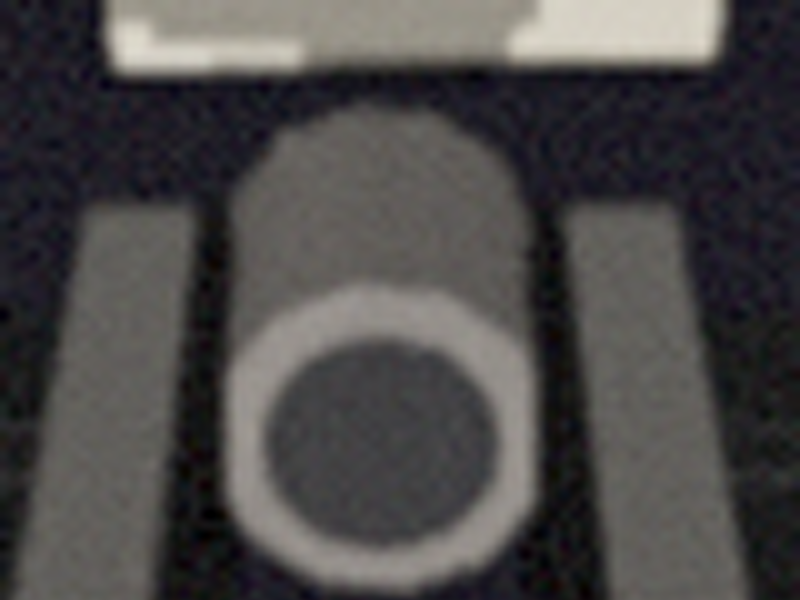

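```bash
python3 - <<'E'
from h import *
s=ctrl.read_state();R=np.array(s["tool_rot"]);P=np.array(s["position"]);print(P)
p=ctrl.capture("wrist");im=p["pixels"];g=cv2.GaussianBlur(cv2.cvtColor(im,cv2.COLOR_BGR2GRAY),(3,3),0)
m=(g<75).astype(np.uint8);n,l,st,c=cv2.connectedComponentsWithStats(m)
for i in range(n):
    if 20<st[i,4]<1500 and 280<c[i][0]<380: print(st[i],c[i],at(p,c[i],.004))
for n,z in dict(round_mount=P[2]-.022,carrier_pocket=.002,carrier_grip=.025,carrier_edge=0).items():
    for r in ctrl.mark_of(n,p)[:1]: print(n,np.round(r["uv"],1),round(r["confidence"],2),np.round(at(p,r["uv"],z),4))
T=at(p,(328.2,264),P[2]-.002);print(T,R.T@(T-P))
for d in ctrl.regions_of("carrier",p)[:1]:
    cs,_=cv2.findContours(d["mask"].astype(np.uint8),0,1);u=max(cs,key=len)[:,0]
    w=np.array([at(p,x,.006)[:2] for x in u])*1000
    print(cv2.minAreaRect(w.astype(np.float32)),cv2.boxPoints(cv2.minAreaRect(w.astype(np.float32))))
E
```

```text
[0.43583704 0.05288073 0.15514669]
[ 243    0  128   18 1141] [296.74145486   8.17528484] [0.30062293 0.02821894 0.004     ]
[324 123  12  33 379] [329.46437995 139.03430079] [0.40106396 0.05322379 0.004     ]
[326 178   9   9  63] [330.11111111 181.92063492] [0.43905831 0.05378703 0.004     ]
[317 255  22  19 315] [327.65714286 263.88888889] [0.52128487 0.05145424 0.004     ]
carrier_pocket [331.1 181.6] 0.97 [0.4393 0.0547 0.002 ]
carrier_grip [327.7 139.6] 0.79 [0.3983 0.0517 0.025 ]
carrier_edge [332.2 223. ] 0.57 [0.4802 0.0558 0.    ]
[0.43479697 0.05194178 0.15314669] [ 0.00103735 -0.00094111  0.0020004 ]
((430.8349304199219, 53.50364685058594), (97.92960357666016, 57.165348052978516), 1.1155140399932861) [[381.32294   81.12765 ]
 [382.43585   23.973135]
 [480.34692   25.879646]
 [479.234     83.03416 ]]
```

Request:
play_rows:
  commands:
    - [0.1,[-0.15,0.07,0.5],0]
    - [0.1,[0,0,0.8],0]
    - [0.1,[0,0,0.8],0]
    - [0.1,[0,0,0.8],0]
    - [0.1,[0,0,0.6],0]
    - [0.1,[0,0,0.3],0]
    - [0.1,[0,0,0.1],0]
    - [0.1,[0,0,0.1],0]

```text
time: 9.0
position: [0.4405, 0.0556, 0.0355]
tool_rot: [[-1.0, 0.001, 0.0], [0.001, 1.0, -0.0], [-0.0, -0.0, -1.0]]
force: [-0.1, -0.3, -0.1]
gripper_width: 0.166
gripper_force: 29.6
```

Request:
play_rows:
  commands:
    - [0.1,[0,0,0.1],0]
    - [0.1,[0,0,0.1],0]
    - [0.1,[0,0,0.05],0]
    - [0.1,[0,0,0.05],0]
    - [0.1,[0,0,0.05],0]
    - [0.1,[0,0,0],0]

```text
time: 9.5
position: [0.44, 0.0556, 0.0248]
tool_rot: [[-1.0, 0.001, 0.0], [0.001, 1.0, -0.0], [-0.0, -0.0, -1.0]]
force: [0.3, 0.4, -0.3]
gripper_width: 0.163
gripper_force: 29.6
```

Request:
play_rows:
  commands:
    - [0.1,[0,0,0.03],0]
    - [0.1,[0,0,0.03],0]
    - [0.1,[0,0,0],0]

```text
time: 9.75
position: [0.4405, 0.0556, 0.0239]
tool_rot: [[-1.0, 0.001, -0.0], [0.001, 1.0, -0.0], [0.0, -0.0, -1.0]]
force: [-2.6, 0.7, 8.1]
gripper_width: 0.16
gripper_force: 30.4
```

Request:
play_rows:
  commands:
    - [0.3,[0,0,-0.02],0]
    - [0.5,[0,0,0],0]
    - [0.5,[0,0,0],0]
    - [0.5,[0,0,-0.3],0]
    - [0.5,[0,0,-0.8],0]
    - [0.5,[0.4,0,-0.8],0]
    - [0.5,[0.6,0,-0.6],0]
    - [0.5,[0.4,0,0],0]

```text
time: 10.42
position: [0.3999, 0.0554, 0.1025]
tool_rot: [[-1.0, 0.0, 0.007], [0.0, 1.0, -0.001], [-0.007, -0.001, -1.0]]
force: [0.1, -0.4, 0.1]
gripper_width: 0.499
gripper_force: 0.0
```

```bash
python3 - <<'E'
from h import *
[ctrl.capture("top") for i in range(5)]
s=ctrl.read_state();R=np.array(s["tool_rot"]);P=np.array(s["position"]);print(s["time"],P,np.round(R,3).tolist())
p=ctrl.capture("wrist");im=p["pixels"]
for n,z in dict(round_mount=.002,carrier=0,carrier_grip=.025,carrier_edge=0).items():
    for r in ctrl.mark_of(n,p)[:1]: print(n,np.round(r["uv"],1),round(r["confidence"],2),np.round(at(p,r["uv"],z),4))
for d in ctrl.regions_of("carrier",p)[:1]:
    cs,_=cv2.findContours(d["mask"].astype(np.uint8),0,1);u=max(cs,key=len)[:,0]
    w=np.array([at(p,x,.006)[:2] for x in u])*1000
    print(cv2.minAreaRect(w.astype(np.float32)))
cv2.imwrite("pics/w6.png",cv2.resize(im[60:260,220:460],(720,600)))
E
```

```text
10.6667 [0.39833022 0.05563359 0.0985409 ] [[-1.0, 0.001, 0.0], [0.001, 1.0, 0.0], [-0.0, 0.0, -1.0]]
round_mount [329.4 247.3] 0.73 [0.4378 0.0557 0.002 ]
carrier [326.8 241.2] 0.62 [0.4336 0.0537 0.    ]
carrier_grip [323.4 207.5] 0.79 [0.3967 0.0516 0.025 ]
carrier_edge [327.6 295.5] 0.63 [0.4825 0.0543 0.    ]
((429.5729064941406, 53.77564239501953), (100.13292694091797, 56.49955749511719), 1.26957106590271)
```

View pics/w6.png

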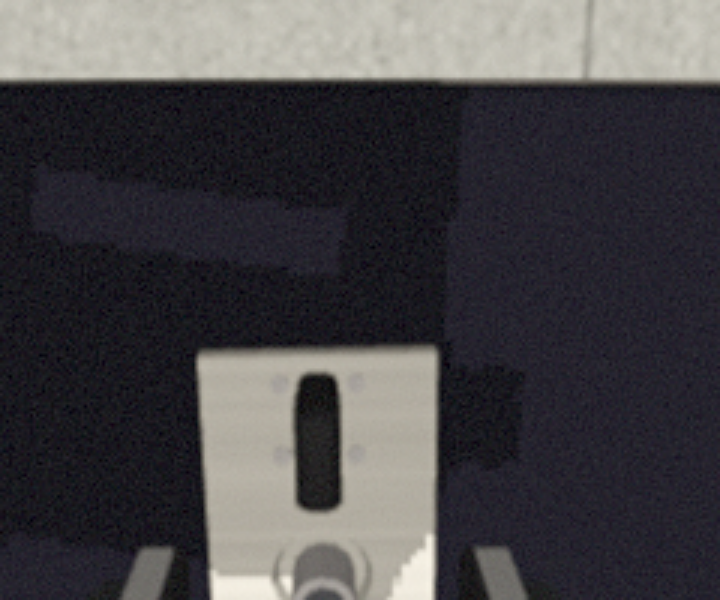

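Request:
play_rows:
  commands:
    - [0.5,[0.03,-0.07,0.5],-0.022]
    - [0.5,[0,0,0.8],0]
    - [0.5,[0,0,0.7],0]
    - [0.5,[0,0,0.4],0]
    - [0.5,[0,0,0.18],0]
    - [0.5,[0,0,0],0]
    - [0.5,[0,0,0],0]

```text
time: 11.55
position: [0.3975, 0.0535, 0.0215]
tool_rot: [[-1.0, -0.021, 0.0], [-0.021, 1.0, -0.0], [-0.0, -0.0, -1.0]]
force: [1.0, -0.5, -0.1]
gripper_width: 0.501
gripper_force: 0.0
```

Request:
play_rows:
  commands:
    - [0.2,[0,0,0],0]
    - [0.1,[0,0,0],0]
    - [0.05,[0,0,0],0]
    - [0.05,[0,0,0],0]
    - [0.05,[0,0,0],0]
    - [0.05,[0,0,0],0]
  grip_force: 100

```text
time: 12.05
position: [0.3981, 0.0535, 0.0223]
tool_rot: [[-1.0, -0.021, 0.002], [-0.021, 1.0, -0.0], [-0.002, -0.0, -1.0]]
force: [-1.8, 1.2, 6.0]
gripper_width: 0.096
gripper_force: 98.3
```

Request:
play_rows:
  commands:
    - [0.05,[0,0,-0.1],0]
    - [0.05,[0,0,-0.3],0]
    - [0.05,[0,0,-0.5],0]
    - [0.05,[0,0,-0.6],0]
    - [0.05,[0,0,-0.6],0]
    - [0.05,[-0.2,0.2,-0.6],0]
    - [0.05,[-0.3,0.3,-0.6],0]
    - [0.05,[-0.4,0.4,-0.6],0]

```text
time: 12.72
position: [0.4232, 0.0812, 0.1396]
tool_rot: [[-1.0, -0.02, 0.0], [-0.02, 1.0, -0.0], [-0.0, -0.0, -1.0]]
force: [0.4, -0.4, -2.0]
gripper_width: 0.097
gripper_force: 97.7
```

Request:
play_rows:
  commands:
    - [0.05,[-0.5,0.5,-0.5],0]
    - [0.05,[-0.6,0.5,-0.5],0]
    - [0.05,[-0.6,0.5,-0.3],0]
    - [0.05,[-0.6,0.5,0],0]
    - [0.05,[-0.5,0.4,0],0]
    - [0.05,[-0.3,0.2,0],0]
    - [0.05,[-0.1,0.1,0],0]
    - [0.05,[0,0,0],0]

```text
time: 13.38
position: [0.5179, 0.1645, 0.1775]
tool_rot: [[-1.0, -0.022, -0.0], [-0.022, 1.0, -0.0], [0.0, 0.0, -1.0]]
force: [0.5, 0.2, -1.5]
gripper_width: 0.092
gripper_force: 98.1
```

```bash
python3 - <<'E'
from h import *
[ctrl.capture("top") for i in range(4)]
s=ctrl.read_state();R=np.array(s["tool_rot"]);P=np.array(s["position"]);print(s["time"],P,np.round(R,3).tolist(),s["force"])
p=ctrl.capture("wrist");im=p["pixels"];np.savez("w7.npz",**{k:np.array(p[k]) for k in("pixels","intrinsics","dist_coeffs","extrinsics")})
for n,z in dict(spectrometer=0,rails=.055,window=.055,stop=.055,clip_nose=.0585,carrier_grip=P[2]+.004,carrier_edge=P[2]-.021,round_mount=P[2]-.02).items():
    for r in ctrl.mark_of(n,p)[:1]: print(n,np.round(r["uv"],1),round(r["confidence"],2),np.round(at(p,r["uv"],z),4))
cv2.imwrite("pics/w7.png",cv2.resize(im[130:330,260:520],(780,600),interpolation=cv2.INTER_CUBIC))
E
```

```text
13.5833 [0.51714777 0.16373485 0.17716582] [[-1.0, -0.021, -0.001], [-0.021, 1.0, -0.0], [0.001, -0.0, -1.0]] [ 0.05880913 -0.26397738 -1.62450818]
spectrometer [435.2 231.3] 0.68 [0.5779 0.2735 0.    ]
rails [463.4 208.5] 0.6 [0.5322 0.2741 0.055 ]
window [459.1 242.9] 0.74 [0.5635 0.2752 0.055 ]
stop [457.1 285.6] 0.79 [0.6055 0.2797 0.055 ]
clip_nose [456.2 276.4] 0.97 [0.594  0.2759 0.0585]
carrier_grip [327.3 268.4] 0.7 [0.5148 0.1623 0.1812]
carrier_edge [328.8 368.8] 0.88 [0.5972 0.1648 0.1562]
round_mount [330.4 313.5] 0.76 [0.5571 0.1648 0.1572]
```

View pics/w7.png

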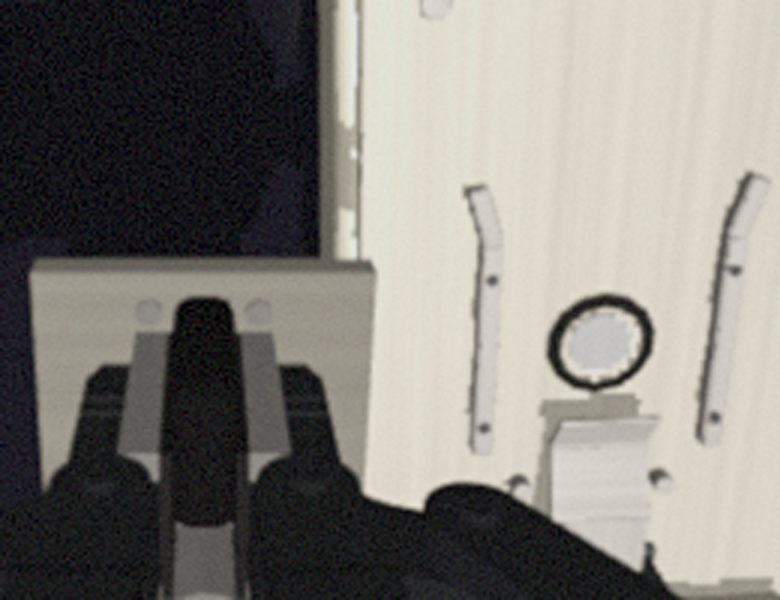

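```bash
python3 - <<'E'
from h import *
p=dict(np.load("w7.npz"))
f=lambda u,z:at(p,(260+u[0]/3,130+u[1]/3),z)
a,b=f((500,245),.06),f((492,450),.06);c,d=f((724,240),.055),f((698,440),.055)
ang=lambda v:np.degrees(np.arctan2(v[1],v[0]))
for n,v in(("Lr",a),("Lf",b),("Rr",c),("Rf",d)):print(n,np.round(v,4))
print("yaw",ang(b-a),ang(d-c),"len",np.linalg.norm(b-a),"mid",(a+c)/2,(b+d)/2,"sep",np.linalg.norm(a-c))
print("ring",f((601,341),.056))
P1,P2=f((519,483),.061),f((660,477),.061);print("pins",P1,P2,(P1+P2)/2,ang(P2-P1)-90,np.linalg.norm(P1-P2))
# holes in rails tops
for u in((491,281),(484,427),(735,270),(714,417)):print("hole",np.round(f(u,.06),4))
# deck/box left edge
print("box",f((362,0),.055),f((368,400),.055),ang(f((368,400),.055)-f((362,0),.055)))
# carrier rear top edge corners at bottom-up heights
z=.1772-.0215+.006
q=[f(u,z) for u in((32,268),(373,270))];print("carrier rear",q,ang(q[1]-q[0])-90)
E
```

```text
Lr [0.5337 0.2425 0.06  ]
Lf [0.597  0.2475 0.06  ]
Rr [0.5329 0.306  0.055 ]
Rf [0.596  0.3102 0.055 ]
yaw 4.58481383718629 3.7877642572502435 len 0.06352852060751 mid [0.53331643 0.27424789 0.0575    ] [0.59651328 0.2788747  0.0575    ] sep 0.06375891115589401
ring [0.56365882 0.27587532 0.056     ]
pins [0.60735864 0.25640314 0.061     ] [0.60480301 0.29766994 0.061     ] [0.60608083 0.27703654 0.061     ] 3.5437730332078274 0.041345862977522074
hole [0.5442 0.2412 0.06  ]
hole [0.5895 0.2444 0.06  ]
hole [0.5397 0.3078 0.06  ]
hole [0.5853 0.3105 0.06  ]
box [0.47016225 0.20163949 0.055     ] [0.58419356 0.21144157 0.055     ] 4.913044236049381
carrier rear [array([0.50036223, 0.13495562, 0.1617    ]), array([0.49955592, 0.18918085, 0.1617    ])] 0.8519021241930176
```

Request:
play_rows:
  commands:
    - [0.05,[0,0,0],-0.025]
    - [0.05,[0,0,0],-0.025]
    - [0.05,[0.4,0.5,0],0]
    - [0.05,[0.6,0.8,0],0]
    - [0.05,[0.7,0.9,0.3],0]
    - [0.05,[0.6,0.8,0.5],0]
    - [0.05,[0.4,0.5,0.6],0]
    - [0.05,[0.11,0.17,0.6],0]

```text
time: 14.7
position: [0.424, 0.2699, 0.1168]
tool_rot: [[-0.997, -0.075, 0.0], [-0.075, 0.997, 0.001], [-0.0, 0.001, -1.0]]
force: [0.2, 0.9, -2.3]
gripper_width: 0.095
gripper_force: 98.2
```

Request:
play_rows:
  commands:
    - [0.05,[0,0,0.5],0]
    - [0.05,[0,0,0.3],0]
    - [0.05,[0,0,0.2],0]
    - [0.05,[0,0,0.07],0]
    - [0.05,[0,0,0],0]
    - [0.05,[0,0,0],0]

```text
time: 15.2
position: [0.4268, 0.268, 0.0859]
tool_rot: [[-0.997, -0.071, 0.001], [-0.071, 0.997, 0.0], [-0.001, 0.0, -1.0]]
force: [-0.1, -0.0, -1.4]
gripper_width: 0.092
gripper_force: 98.2
```

```bash
python3 - <<'E'
from h import *
[ctrl.capture("top") for i in range(3)]
s=ctrl.read_state();R=np.array(s["tool_rot"]);P=np.array(s["position"]);print(s["time"],P,np.round(R,3).tolist(),s["force"])
p=ctrl.capture("wrist");im=p["pixels"];np.savez("w8.npz",**{k:np.array(p[k]) for k in("pixels","intrinsics","dist_coeffs","extrinsics")})
for n,z in dict(rails=.055,window=.055,stop=.055,carrier=P[2]-.0215,carrier_grip=P[2]+.004,carrier_edge=P[2]-.021,round_mount=P[2]-.02).items():
    for r in ctrl.mark_of(n,p)[:1]: print(n,np.round(r["uv"],1),round(r["confidence"],2),np.round(at(p,r["uv"],z),4))
cv2.imwrite("pics/w8.png",cv2.resize(im[150:400,200:460],(624,600),interpolation=cv2.INTER_CUBIC))
E
```

```text
15.35 [0.42664619 0.2680424  0.08594647] [[-0.997, -0.071, 0.002], [-0.071, 0.997, 0.001], [-0.002, 0.0, -1.0]] [-0.25240695 -0.10427518 -1.88132507]
carrier [328.6 301.4] 0.73 [0.46   0.2697 0.0644]
carrier_grip [327.6 270.1] 0.78 [0.4251 0.2666 0.0899]
carrier_edge [330.6 370.6] 0.82 [0.5081 0.2743 0.0649]
round_mount [327.2 312.2] 0.89 [0.4659 0.2693 0.0659]
```

View pics/w8.png

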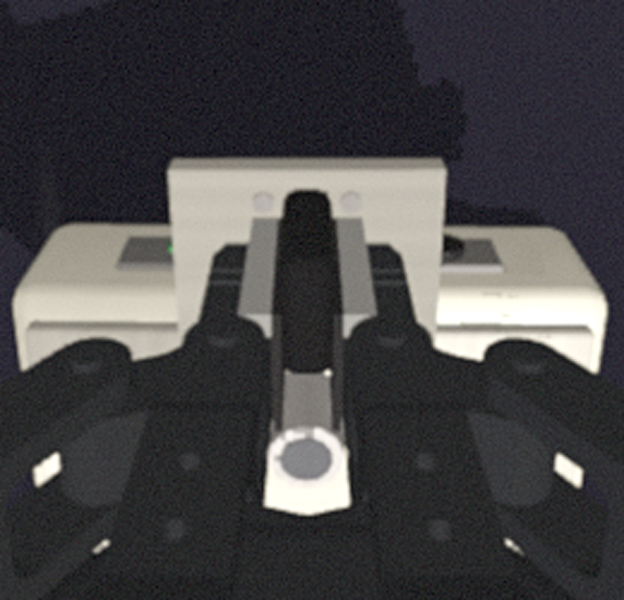

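Request:
play_rows:
  commands:
    - [0.05,[0,0.02,0.12],0]
    - [0.05,[0,0,0.1],0]
    - [0.05,[0,0,0.04],0]
    - [0.05,[0,0,0],0]
    - [0.05,[0,0,0],0]

```text
time: 16.17
position: [0.4258, 0.2687, 0.0774]
tool_rot: [[-0.997, -0.071, -0.0], [-0.071, 0.997, -0.0], [0.0, -0.0, -1.0]]
force: [-1.3, -0.0, 1.9]
gripper_width: 0.094
gripper_force: 98.7
```

Request:
play_rows:
  commands:
    - [0.05,[0,0,0.03],0]
    - [0.05,[0,0,0],0]
    - [0.05,[0,0,0],0]

```text
time: 16.42
position: [0.4258, 0.2687, 0.0773]
tool_rot: [[-0.997, -0.071, -0.001], [-0.071, 0.997, -0.0], [0.001, -0.0, -1.0]]
force: [-6.8, -1.1, 8.8]
gripper_width: 0.097
gripper_force: 99.9
```

Request:
play_rows:
  commands:
    - [0.05,[0,0,0.02],0]
    - [0.05,[0,0,0],0]
    - [0.05,[0,0,0],0]

```text
time: 16.67
position: [0.4258, 0.2686, 0.0772]
tool_rot: [[-0.997, -0.071, -0.001], [-0.071, 0.997, -0.001], [0.001, -0.001, -1.0]]
force: [-9.1, -3.0, 14.6]
gripper_width: 0.097
gripper_force: 100.6
```

Request:
play_rows:
  commands:
    - [0.05,[0,0,-0.07],0]
    - [0.05,[-0.15,0,0],0]
    - [0.05,[-0.2,0,0],0]
    - [0.05,[-0.2,0,0],0]
    - [0.05,[-0.2,0,0],0]
    - [0.05,[-0.15,0,0],0]
    - [0.05,[0,0,0],0]

```text
time: 17.25
position: [0.454, 0.2705, 0.0778]
tool_rot: [[-0.998, -0.071, 0.001], [-0.071, 0.998, 0.0], [-0.001, 0.0, -1.0]]
force: [-0.8, 0.1, -1.2]
gripper_width: 0.094
gripper_force: 98.3
```

Request:
play_rows:
  commands:
    - [0.05,[-0.1,0,0],0]
    - [0.05,[-0.15,0,0],0]
    - [0.05,[-0.15,0,0],0]
    - [0.05,[-0.15,0,0],0]
    - [0.05,[-0.15,0,0],0]
    - [0.05,[-0.1,0,0],0]
    - [0.05,[0,0,0],0]

```text
time: 17.83
position: [0.4778, 0.2725, 0.0787]
tool_rot: [[-0.997, -0.071, 0.002], [-0.071, 0.997, 0.001], [-0.002, 0.0, -1.0]]
force: [-1.9, 0.9, 2.8]
gripper_width: 0.095
gripper_force: 98.9
```

Request:
play_rows:
  commands:
    - [0.05,[-0.05,0,0.03],0]
    - [0.05,[-0.15,0,0],0]
    - [0.05,[-0.15,0,0],0]
    - [0.05,[-0.15,0,0],0]
    - [0.05,[-0.15,0,0],0]
    - [0.05,[-0.1,0,0],0]
    - [0.05,[0,0,0],0]

```text
time: 18.42
position: [0.4997, 0.274, 0.0776]
tool_rot: [[-0.997, -0.071, 0.0], [-0.071, 0.997, 0.0], [-0.0, 0.0, -1.0]]
force: [-3.3, 0.0, 5.5]
gripper_width: 0.095
gripper_force: 99.4
```

Request:
play_rows:
  commands:
    - [0.05,[-0.1,0,0],0]
    - [0.05,[-0.1,0,0.01],0]
    - [0.05,[-0.1,0,0],0]
    - [0.05,[-0.1,0,0],0]
    - [0.05,[-0.1,0,0],0]
    - [0.05,[-0.1,0,0],0]
    - [0.05,[0,0,0],0]

```text
time: 19.0
position: [0.5155, 0.2753, 0.0773]
tool_rot: [[-0.997, -0.071, -0.005], [-0.071, 0.997, -0.001], [0.005, -0.0, -1.0]]
force: [-13.6, -0.9, 14.3]
gripper_width: 0.097
gripper_force: 100.6
```

Request:
play_rows:
  commands:
    - [0.05,[-0.05,0,-0.02],0]
    - [0.05,[0,0,0],0]
    - [0.05,[0,0,0],0]

```text
time: 19.25
position: [0.5168, 0.2754, 0.0774]
tool_rot: [[-0.997, -0.071, -0.005], [-0.071, 0.997, -0.001], [0.005, -0.0, -1.0]]
force: [-11.5, 0.2, 8.8]
gripper_width: 0.096
gripper_force: 99.9
```

```bash
python3 - <<'E'
from h import *
s=ctrl.read_state();P=np.array(s["position"]);print(s["time"],P,s["force"],s["wrist_torque"])
for c in("wrist","top","scene"):
    p=ctrl.capture(c)
    for n,z in dict(stop=.055,window=.055,rails=.055,spectrometer=0,carrier=.055,carrier_pocket=.057,carrier_grip=.080,carrier_edge=.055,round_mount=.057,clip_nose=.0605).items():
        for r in ctrl.mark_of(n,p)[:1]: print(c,n,np.round(r["uv"],1),round(r["confidence"],2),np.round(at(p,r["uv"],z),4))
E
```

```text
19.25 [0.516795   0.27539341 0.07742563] [-11.46461246   0.20395202   8.84735133] [-0.0321911   1.35932485 -0.01078662]
wrist carrier [324.6 300.2] 0.68 [0.5498 0.2748 0.055 ]
wrist carrier_pocket [331.5 314.6] 0.81 [0.5574 0.2791 0.057 ]
wrist carrier_grip [326.2 267.5] 0.94 [0.5149 0.2733 0.08  ]
wrist carrier_edge [331.5 370.4] 0.55 [0.5988 0.2823 0.055 ]
top stop [212.1 189.2] 0.89 [0.613  0.2826 0.055 ]
top window [215.1 206.8] 0.79 [0.5594 0.2707 0.055 ]
top rails [211.9 215.3] 0.73 [0.5336 0.2792 0.055 ]
top spectrometer [220.5 201.7] 0.57 [0.5827 0.2712 0.    ]
top carrier [214.9 209.7] 0.71 [0.5506 0.2709 0.055 ]
top carrier_pocket [212.  207.1] 0.56 [0.5581 0.2795 0.057 ]
top carrier_grip [212.8 222.8] 0.79 [0.509  0.2675 0.08  ]
top carrier_edge [210.1 190.9] 0.69 [0.6077 0.2884 0.055 ]
top round_mount [211.7 210.1] 0.57 [0.549  0.2799 0.057 ]
top clip_nose [215.9 193.8] 0.67 [0.5981 0.2686 0.0605]
scene stop [349.4 192.7] 0.56 [ 0.6373 -0.1054  0.055 ]
scene window [225.  174.2] 0.93 [0.5652 0.2783 0.055 ]
scene rails [219.1 177.3] 0.73 [0.541  0.2803 0.055 ]
scene spectrometer [227.3 187.4] 0.94 [0.5775 0.2896 0.    ]
scene carrier [222.  176.9] 0.49 [0.5471 0.2743 0.055 ]
scene carrier_pocket [224. 179.] 0.63 [0.5365 0.257  0.057 ]
scene carrier_grip [212.7 172.4] 0.71 [0.5209 0.282  0.08  ]
scene carrier_edge [231.5 167.9] 0.53 [0.6087 0.2894 0.055 ]
scene round_mount [223.7 171.4] 0.51 [0.5752 0.2917 0.057 ]
scene clip_nose [234.2 170.3] 0.51 [0.5908 0.2629 0.0605]
```

Request:
play_rows:
  commands:
    - [0.05,[-0.06,0,-0.01],0]
    - [0.05,[-0.06,0,0],0]
    - [0.05,[0,0,0],0]

```text
time: 21.15
position: [0.5209, 0.2756, 0.0776]
tool_rot: [[-0.997, -0.071, -0.004], [-0.071, 0.997, -0.0], [0.004, -0.0, -1.0]]
force: [-7.7, 0.1, 6.4]
gripper_width: 0.095
gripper_force: 99.5
```

Request:
play_rows:
  commands:
    - [0.05,[-0.05,0,0],0]
    - [0.05,[0,0,0],0]

```text
time: 21.32
position: [0.5223, 0.2757, 0.0776]
tool_rot: [[-0.997, -0.071, -0.004], [-0.071, 0.997, -0.0], [0.004, -0.0, -1.0]]
force: [-8.3, -0.4, 6.4]
gripper_width: 0.097
gripper_force: 99.6
```

Request:
play_rows:
  commands:
    - [0.05,[-0.04,0,0],0]
    - [0.05,[0,0,0],0]

```text
time: 21.48
position: [0.523, 0.2758, 0.0775]
tool_rot: [[-0.997, -0.071, -0.006], [-0.071, 0.997, -0.001], [0.006, -0.0, -1.0]]
force: [-10.9, -0.3, 8.9]
gripper_width: 0.093
gripper_force: 99.8
```

Request:
play_rows:
  commands:
    - [0.05,[-0.04,0,0],0]
    - [0.05,[0,0,0],0]

```text
time: 21.65
position: [0.5231, 0.2758, 0.0775]
tool_rot: [[-0.997, -0.071, -0.008], [-0.071, 0.997, -0.001], [0.008, -0.001, -1.0]]
force: [-15.8, -1.5, 13.6]
gripper_width: 0.096
gripper_force: 100.5
```

Request:
play_rows:
  commands:
    - [0.05,[-0.04,0,0],0]
    - [0.05,[0,0,0],0]
    - [0.05,[0,0,0],0]

```text
time: 21.9
position: [0.5232, 0.2759, 0.0775]
tool_rot: [[-0.997, -0.071, -0.011], [-0.071, 0.997, -0.002], [0.011, -0.001, -1.0]]
force: [-19.7, -2.9, 16.6]
gripper_width: 0.095
gripper_force: 101.0
```

Request:
play_rows:
  commands:
    - [0.05,[0.04,0,0],0]
    - [0.05,[0.04,0,0],0]
    - [0.05,[0,0,0],0]
    - [0.05,[0,0,0],0]

```text
time: 22.23
position: [0.5232, 0.2758, 0.0775]
tool_rot: [[-0.997, -0.071, -0.004], [-0.071, 0.997, -0.0], [0.004, -0.0, -1.0]]
force: [-8.5, -0.4, 8.8]
gripper_width: 0.093
gripper_force: 99.5
```

Request:
play_rows:
  commands:
    - [0.05,[0,0,0.03],0]
    - [0.05,[0,0,0],0]
    - [0.05,[0,0,0],0]

```text
time: 22.48
position: [0.5231, 0.2758, 0.0774]
tool_rot: [[-0.997, -0.071, -0.005], [-0.071, 0.997, -0.001], [0.005, -0.0, -1.0]]
force: [-12.6, -1.4, 13.5]
gripper_width: 0.092
gripper_force: 100.6
```

```bash
python3 - <<'E'
from h import *
s=ctrl.read_state();P=np.array(s["position"]);print(s["time"],P,s["force"],s["wrist_torque"],np.round(s["tool_rot"],4).tolist())
for i in range(3):
    p=ctrl.capture("wrist")
    for n,z in dict(carrier=.055,carrier_pocket=.057,carrier_grip=.080,carrier_edge=.055,round_mount=.057,clip_nose=.0605).items():
        for r in ctrl.mark_of(n,p)[:1]: print(n,np.round(r["uv"],1),round(r["confidence"],2),np.round(at(p,r["uv"],z),4))
E
```

```text
22.4833 [0.52314998 0.27583285 0.07735546] [-12.62408901  -1.40828214  13.54158318] [-0.22012588  1.55924775 -0.04523578] [[-0.9974, -0.0713, -0.0051], [-0.0713, 0.9975, -0.0006], [0.0051, -0.0003, -1.0]]
carrier [325.  300.8] 0.81 [0.5565 0.2755 0.055 ]
carrier_pocket [328.2 314.5] 0.94 [0.5638 0.2777 0.057 ]
carrier_grip [323.7 268.6] 0.76 [0.5218 0.2727 0.08  ]
carrier_edge [326.  270.4] 0.22 [0.5376 0.2747 0.055 ]
round_mount [332.1 314.5] 0.77 [0.5636 0.2799 0.057 ]
clip_nose [325.3 363.3] 0.61 [0.5944 0.2783 0.0605]
carrier [325.6 304.6] 0.59 [0.559 0.276 0.055]
carrier_pocket [327.1 315.9] 0.61 [0.5647 0.2772 0.057 ]
carrier_grip [324.9 268.8] 0.56 [0.5219 0.2733 0.08  ]
round_mount [327.8 314.4] 0.72 [0.5637 0.2775 0.057 ]
clip_nose [328.2 361. ] 0.5 [0.5926 0.2798 0.0605]
carrier [327.6 303.6] 0.74 [0.5582 0.277  0.055 ]
carrier_pocket [327.3 316.5] 0.59 [0.5651 0.2774 0.057 ]
carrier_grip [326.7 270.1] 0.89 [0.5225 0.2741 0.08  ]
round_mount [328.7 315.4] 0.91 [0.5644 0.2781 0.057 ]
clip_nose [320.9 364.4] 0.73 [0.5954 0.2759 0.0605]
```

Request:
play_rows:
  commands:
    - [0.05,[0,0,0.02],0]
    - [0.05,[0,0,0.01],0]
    - [0.05,[0,0,0],0]
    - [0.05,[0,0,0],0]

```text
time: 23.87
position: [0.5232, 0.2759, 0.0774]
tool_rot: [[-0.997, -0.071, -0.005], [-0.071, 0.997, -0.001], [0.005, -0.0, -1.0]]
force: [-15.9, -2.6, 20.0]
gripper_width: 0.094
gripper_force: 101.3
```

```bash
python3 - <<'E'
from h import *
s=ctrl.read_state();print(s["time"],s["position"],s["force"],s["wrist_torque"],np.round(s["tool_rot"],4).tolist())
p=ctrl.capture("wrist")
W={"w7":np.load("w7.npz")["pixels"],"w8":np.load("w8.npz")["pixels"],"now":p["pixels"]}
cv2.imwrite("pics/now.png",p["pixels"])
for k,im in W.items():
    g=cv2.GaussianBlur(cv2.cvtColor(im,cv2.COLOR_BGR2GRAY),(3,3),0).astype(float)
    out=[]
    for a,b in((285,300),(360,375)):
        col=g[205:235,a:b].mean(1);out.append(np.round(col).astype(int).tolist())
    print(k,out[0]);print(out[1])
    print(" grip", np.round(g[225:300:1,322:334].mean(1)).astype(int).tolist()[:14])
    sub=g[325:360,310:345];print(" disc", np.round(sub[:,14:22].mean(1)).astype(int).tolist())
E
```

```text
23.8667 [0.52315912 0.27585214 0.07735265] [-15.8726336   -2.59532544  19.98376715] [-0.40748654  2.08392617 -0.05564641] [[-0.9974, -0.0714, -0.0054], [-0.0714, 0.9974, -0.0008], [0.0055, -0.0005, -1.0]]
w7 [19, 18, 18, 18, 19, 19, 18, 18, 17, 23, 45, 75, 93, 99, 104, 119, 137, 149, 153, 154, 155, 155, 153, 152, 151, 150, 149, 149, 150, 151]
[82, 82, 82, 83, 83, 84, 84, 84, 84, 86, 92, 98, 99, 98, 103, 118, 136, 147, 151, 152, 153, 153, 152, 150, 148, 148, 147, 147, 148, 149]
 grip [154, 154, 146, 117, 69, 29, 15, 15, 16, 16, 14, 14, 16, 17]
 disc [90, 94, 106, 123, 135, 136, 124, 102, 89, 92, 98, 99, 98, 98, 98, 98, 98, 99, 98, 98, 98, 97, 96, 106, 138, 175, 196, 203, 208, 211, 213, 213, 213, 212, 211]
w8 [30, 30, 30, 31, 31, 31, 30, 30, 29, 37, 65, 104, 129, 136, 142, 159, 179, 192, 196, 197, 198, 197, 196, 195, 194, 193, 192, 193, 193, 194]
[30, 31, 30, 30, 30, 30, 30, 29, 29, 38, 67, 106, 129, 135, 141, 158, 178, 190, 194, 195, 196, 196, 194, 193, 191, 190, 190, 190, 191, 192]
 grip [198, 198, 189, 156, 97, 46, 26, 25, 27, 28, 29, 29, 28, 27]
 disc [124, 127, 141, 166, 188, 201, 200, 178, 149, 134, 133, 134, 134, 134, 134, 134, 134, 135, 135, 134, 134, 133, 132, 138, 169, 211, 237, 245, 250, 253, 254, 254, 254, 254, 254]
now [153, 153, 153, 153, 153, 153, 153, 153, 154, 154, 148, 131, 111, 102, 106, 122, 141, 153, 157, 157, 158, 158, 158, 156, 154, 153, 153, 153, 154, 155]
[155, 155, 155, 155, 155, 155, 155, 155, 155, 155, 149, 132, 111, 101, 105, 121, 140, 151, 155, 156, 157, 157, 156, 154, 152, 151, 151, 151, 152, 152]
 grip [158, 159, 152, 124, 77, 34, 16, 14, 16, 17, 18, 18, 17, 17]
 disc [92, 93, 101, 122, 148, 162, 160, 140, 113, 100, 100, 101, 102, 102, 101, 101, 102, 101, 100, 101, 101, 101, 100, 102, 119, 155, 186, 191, 176, 160, 153, 145, 141, 156, 179]
```

Request:
play_rows:
  commands:
    - [0.05,[0.03,0,0],0]
    - [0.05,[0,0,0],0]
    - [0.05,[0,0,0],0]
    - [0.05,[0,0,0],0]

```text
time: 24.25
position: [0.5231, 0.2759, 0.0773]
tool_rot: [[-0.997, -0.071, -0.003], [-0.071, 0.997, -0.0], [0.003, -0.0, -1.0]]
force: [-10.9, -2.3, 15.7]
gripper_width: 0.098
gripper_force: 100.7
```

Request:
play_rows:
  commands:
    - [0.05,[0,0,0],0]
    - [0.05,[0,0,0],0]
    - [0.05,[0,0,0],0]
    - [0.05,[0,0,0],0]
    - [0.05,[0,0,0],0]
    - [0.05,[0,0,0],0]

```text
time: 24.75
position: [0.5232, 0.2759, 0.0774]
tool_rot: [[-0.997, -0.071, -0.003], [-0.071, 0.997, -0.0], [0.003, -0.0, -1.0]]
force: [-11.5, -1.7, 14.7]
gripper_width: 0.096
gripper_force: 100.7
```

```bash
python3 - <<'E'
from h import *
s=ctrl.read_state();print(s["time"],s["position"],s["force"]);print(ctrl.hand_in())
E
```

```text
24.75 [0.52315341 0.27585456 0.07735164] [-11.45007446  -1.72768357  14.6939186 ]
the job is handed in; nothing more can be done
None
```

I handed the job in at 24.75 s: the round mount is in the carrier pocket, and the carrier is under the clip against the stop pins, still gripped and pressed down with about 15 N. That it lies flat with the seal flush is inferred from forces, tool height and tilt, because I could not read the seal and clip joints.

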